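# Lay out a Michelson interferometer on the optical table

## Robot

A 7-joint arm with a two-finger parallel gripper is mounted at the origin on the work surface. World frame = base frame: x ahead of the robot, y to its left, z up, the work surface at z = 0. Lengths are in m, angles in rad, forces in N, time in s.
With the tool pointing down it reaches from about 0.4 to 0.875 m from the base axis. Payload 19.3 kg.
Tool frame: the origin (TCP) lies on the centre line of the jaws, within the pads' length; the fingertips stand r.tcp_to_tips ahead of it and the grasp point (between the pads) lies 3 mm ahead of it (r.tcp_to_tips is the distance from the TCP to the fingertips, in m); z points along the fingers, y is the line along which they close (so a half turn about z gives the same grasp; the last joint's range is limited). The gripper opens to 85 mm and grips with 20 to 120 N. Pads are 22 mm wide; open, the fingers measure 114 mm over their backs; the gripper's body (76 mm by 85 mm) begins 54 mm behind the grasp point. The pads swing forward as they close: fully open they stand 13 mm farther back than shut.
Start: joints at [1.249, 0.521, -0.036, 1.599, 0.021, 1.021, -0.113], TCP at [0.156, -0.605, 0.253] pointing down, gripper open.
Joint ranges: [-2.91, 2.91], [-0.3, 2.13], [-1.5, 1.42], [0.17, 2.43], [-1.26, 4.41], [0.16, 1.93], [-2.52, 2.52]. Speed limits (rad/s): [1.89, 1.89, 2.39, 2.39, 3.01, 3.01, 3.01].

## Interface

Orientations are given as [roll, pitch, yaw] about the fixed x, y, z axes, in that order (R = Rz(yaw) Ry(pitch) Rx(roll)).
In Python, from cell import r, vision, job_done gives the robot as it stands.
- The arm moves only by the shell command python3 -m creep 'ROWS' [OPENING] [FORCE]. ROWS is JSON, a list of rows, each a list of 4 numbers: the shift along the world's x, y, z in units of 40 mm (1.0 is 40 mm), then the turn about the world's z in units of 5 degrees (1.0 is 5 degrees). In form: [[x, y, z, yaw], ...]. A call has exactly 5 rows; each row shifts and turns the commanded pose from where the row before left it; what a row does not reach is not made up. A row lasts 1/10 s, in which the tool goes at most 50 mm and 8.59 degrees, less where a joint would pass 70% of its speed; a pose out of reach is approached as far as the arm can. A call is refused whole if a number of a shift passes 1 or a number of a turn 1, either way. A call with a gripper value outside its range is refused whole. OPENING is the finger opening in mm, from 0 to 85.4, set as the call begins (- or left out, the last holds). The fingers move at their own pace and stop on an object; FORCE is the grip in N (left out, the last holds). Time passes only in rows, so rows that do not move let the fingers close, or fill a call up. It gives the time, the measured TCP pose, the force, the opening and the grip force at its end, in the units of the state.
- r.observe(): the state, without advancing time (a new reading comes with each control period).
- vision.grab_frame(name): name is "scene" or "side" or "wrist"; returns a dict with "img" (384x512x3 uint8, red, green, blue), "intrinsics" (3x3 intrinsics, pixels), "R" (3x3) and "t" (3): a world point X has camera coordinates R X + t. Camera axes: x right, y down, z forward; pixel columns grow to the right and rows downward; lengths in m; the calibration is good to about 2 mm. The wrist camera is an equidistant fisheye: a pixel r from the principal point sees the ray r / f radians off the axis. A picture is of the moment at which its call begins. There is no depth.
- job_done(): hands the job in; it is judged then, once.
The state is a dict: "time": time; "joint_pos": joint angles; "dq": joint speeds; "effort": joint torques, N m; "tcp_pos": TCP position; "tool_rot": TCP orientation; "force": force on the tool from outside, world axes, zero at the start; "ft_torque": the same for the moment, N m; "width": finger opening in m; "gripper_force": force on a finger pad.
Only numpy, scipy, OpenCV 4.12 (cv2) and the standard library are available. Lean on these libraries where they do the work, as an engineer would, in place of code of your own. Each camera call takes 0.05 s, during which the arm holds its last target. There are 200 camera calls.

## Task

Lay out the interferometer on the bare metal of the optical table, ready for clamping: stand the beam splitter squarely in the laser's beam with its centre 75 mm in front of the aperture, turned so that its coating sends the reflected part of the beam to the left (left as seen looking along the beam). Then stand the other three 100 mm from the splitter, centre to centre, each square to the beam's line and facing the splitter: the piezo mirror straight behind it (farther along the beam), the tilt mirror to its left, the photodetector to its right. These are delicate optics, so set each one down upright without dropping or knocking it, let go of it, and leave the bottle, jar and screwdriver where they are.

Things in the scene. Friction and masses are not known exactly. Their poses are not given: they have to be found in the camera images.
- laser_aperture (a point): Laser: finned aluminium head (52 wide, 116 long, 77 high) with black front plate, bolted down on a black base 80 wide; it does not move. Point: centre of the round brass aperture in the front plate, 55 mm above the table (z = 0). x is the direction of the beam (level), y points to the left of the beam, z up. The head lies behind the point, on its -x side.
- splitter_center (a point): Beam splitter: black cubic housing, 40 mm edges, white diagonal line on top. On a 25 mm post with a round steel foot 46 mm across, 77 mm high in all; point: middle of the head, on the post's axis, 55 mm above the underside. x, y square to the faces. The coating stands under the line, from (-x, -y) to (+x, +y) corner: a beam along +x is partly sent to +y, along -x to -y (as good). 0.3 kg.
- mirror_center (a point): Tilt mirror: black mount 44 wide (y), 44 high, 22 thick (x), round mirror in front, three brass screws behind reaching 29 mm back from the point. On a 25 mm post with a round steel foot 46 mm across, 77 mm high in all; point: middle of the head, on the post's axis, 55 mm above the underside. x is the way it faces, z up. Grip by the two sides (across y). 0.28 kg.
- piezo_center (a point): Piezo mirror: bare-aluminium mount 44 wide (y), 44 high, 22 thick (x), round mirror in front, red round can and brass socket behind reaching 43 mm back from the point. On a 25 mm post with a round steel foot 46 mm across, 77 mm high in all; point: middle of the head, on the post's axis, 55 mm above the underside. x is the way it faces, z up. Grip by the two sides (across y). 0.32 kg.
- detector_center (a point): Photodetector: blue box 44 wide (y), 44 high, 26 thick (x), black round snout in front to 25 mm ahead of the point, brass socket behind to 27 mm back. On a 25 mm post with a round steel foot 46 mm across, 77 mm high in all; point: middle of the head, on the post's axis, 55 mm above the underside. x is the way it faces, z up. Grip by the two sides (across y). 0.24 kg.
- solvent_mid (a point): Bystander: small amber bottle with black cap, 38 mm across, 64 mm high; half-way up. Leave it alone.
- jar_mid (a point): Bystander: low clear jar with white lid, 52 mm across, 42 mm high; half-way up. Leave it alone.
- driver_mid (a point): Bystander: screwdriver with orange handle, 170 mm long, lying flat; a point near its middle. Leave it alone.

How it is judged:
By the outcome, as a careful person would: the job done as asked, in the order asked, and still so for the second after the job is handed in, with the robot touching nothing.
It also fails if it takes over 115 s, if anything falls off the work surface, if the arm or the gripper's body presses on something with over 40 N, if the wrist force passes 120 N, or if a joint passes its speed limit or range.

## Working session

There is one attempt and no reset: what is moved stays moved. The work goes in short steps, Python scripts to look and compute and a shell command to move; the robot and the scene stay as the last step left them, time stands still between calls to the robot, and variables do not carry over. Pictures are saved under pics/ and viewed, at most 14 in all, crops included, and the job is handed in when it is done.

```bash
ls; mkdir -p pics; python3 - <<'E'
from cell import r, vision
import cv2
for n in ["scene","side","wrist"]:
    f=vision.grab_frame(n); cv2.imwrite(f"pics/{n}0.png",f["img"][:,:,::-1]); print(n,f["intrinsics"],f["R"],f["t"])
print(r.observe(), r.tcp_to_tips)
E
```

```text
pics
scene [[467.63856093   0.         249.09630506]
 [  0.         467.63856093 190.82333926]
 [  0.           0.           1.        ]] [[ 3.52098104e-01  9.35962828e-01  7.14258942e-04]
 [ 6.79825348e-01 -2.55217550e-01 -6.87532907e-01]
 [-6.43322952e-01  2.42564604e-01 -7.26152871e-01]] [-0.21688055 -0.33699084  1.53493607]
side [[441.67770236   0.         266.88836175]
 [  0.         441.67770236 193.24666241]
 [  0.           0.           1.        ]] [[ 0.96966553 -0.24391238 -0.0159848 ]
 [-0.16284644 -0.59585323 -0.78640954]
 [ 0.18229043  0.76515729 -0.6174986 ]] [-0.57624889  0.16218423  0.89520772]
wrist [[297.31863964   0.         254.16803888]
 [  0.         297.31863964 188.66983522]
 [  0.           0.           1.        ]] [[ 0.24756756 -0.9688697  -0.00134641]
 [-0.92599017 -0.23701929  0.29387764]
 [-0.28504826 -0.07150781 -0.9558421 ]] [-0.62348074 -0.03734186  0.37999131]
{'time': 0.15, 'joint_pos': array([ 1.24877825,  0.52186761, -0.03634663,  1.59981466,  0.02119957,
        1.02111816, -0.11281506]), 'dq': array([-0.00141996, -0.00096971,  0.00047288, -0.00169499,  0.00151307,
       -0.00291824,  0.00029068]), 'effort': array([ 2.91107492e-03, -9.27380133e+01,  1.98075570e+00, -3.70049465e+01,
        1.79182249e-02,  6.53576892e-03,  7.31844648e-05]), 'tcp_pos': array([ 0.15566097, -0.60508814,  0.25288599]), 'tool_rot': array([-3.14077084e+00,  4.42370333e-05,  2.51806017e-01]), 'force': array([-0.07308585, -0.78770453,  0.02391279]), 'ft_torque': array([ 0.00218069, -0.04056491, -0.00502672]), 'gripper_force': 0.0, 'width': 0.085475291154197} 0.022
```

View pics/scene0.png

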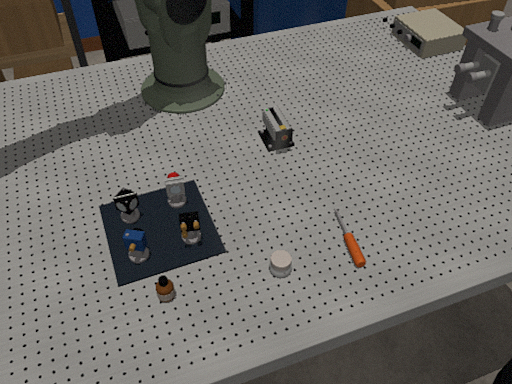

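View pics/side0.png

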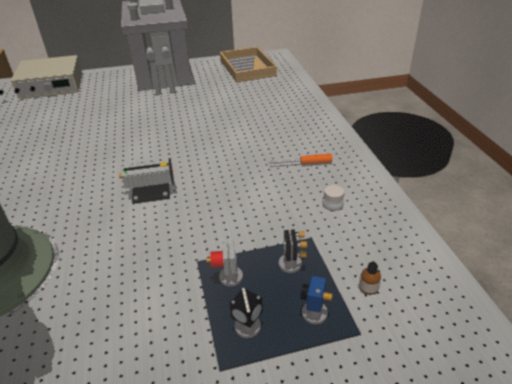

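View pics/wrist0.png

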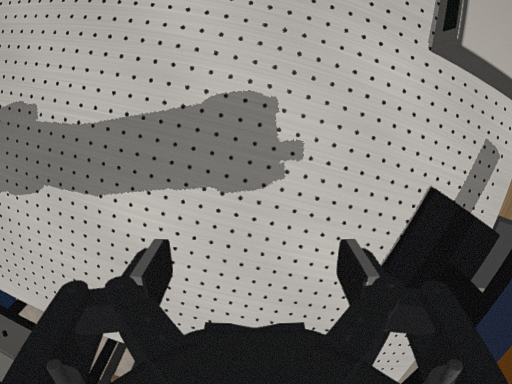

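```bash
cat > h.py <<'E'
import numpy as np, cv2
from cell import r, vision
def grab(n,save=None):
    f=vision.grab_frame(n)
    if save: cv2.imwrite(f"pics/{save}.png",f["img"][:,:,::-1])
    return f
def ray(f,uv,fish=False):
    K=f["intrinsics"]; x=(uv[0]-K[0,2])/K[0,0]; y=(uv[1]-K[1,2])/K[1,1]
    if fish:
        a=np.hypot(x,y); s=np.sin(a)/a if a>1e-9 else 1; d=np.array([x*s,y*s,np.cos(a)])
    else: d=np.array([x,y,1.])
    return -f["R"].T@f["t"], f["R"].T@d
def plane(f,uv,z,fish=False):
    c,d=ray(f,uv,fish); return c+d*(z-c[2])/d[2]
def proj(f,X,fish=False):
    p=f["R"]@np.array(X)+f["t"]; K=f["intrinsics"]
    if fish:
        n=np.hypot(p[0],p[1]); a=np.arctan2(n,p[2]); q=p[:2]/n*a
    else: q=p[:2]/p[2]
    return q*[K[0,0],K[1,1]]+K[:2,2]
def tri(obs):
    A=np.zeros((3,3));b=np.zeros(3)
    for f,uv,fi in obs:
        c,d=ray(f,uv,fi); d=d/np.linalg.norm(d); P=np.eye(3)-np.outer(d,d); A+=P;b+=P@c
    return np.linalg.solve(A,b)
E
python3 - <<'E'
from h import *
a=grab("scene");b=grab("side")
A=cv2.resize(a["img"][90:310,90:310],None,fx=2.7,fy=2.7,interpolation=2)
B=cv2.resize(b["img"][150:350,110:360],None,fx=3.2,fy=3.2,interpolation=2)[:600]
cv2.imwrite("pics/s1.png",A[:,:,::-1]);cv2.imwrite("pics/d1.png",B[:,:,::-1])
for n,f,d in (("scene",a,dict(split=(130,216),det=(139,255),piezo=(178,200),mir=(191,237),solv=(166,296),jar=(281,269),drvh=(354,250),drvt=(337,213),lab=(277,138),m1=(100,222),m2=(188,186),m3=(219,240),m4=(123,274))),
 ("side",b,dict(split=(248,325),det=(316,313),piezo=(231,277),mir=(291,264),solv=(371,287),jar=(333,203),drvh=(316,159),drvt=(275,163),lab=(152,195)))):
  for k,uv in d.items(): print(n,k,plane(f,uv,0.003).round(3))
E
```

```text
scene split [ 0.49  -0.266  0.003]
scene det [ 0.614 -0.269  0.003]
scene piezo [ 0.48  -0.142  0.003]
scene mir [ 0.606 -0.143  0.003]
scene solv [ 0.74  -0.237  0.003]
scene jar [0.764 0.021 0.003]
scene drvh [0.775 0.2   0.003]
scene drvt [0.661 0.216 0.003]
scene lab [0.344 0.189 0.003]
scene m1 [ 0.483 -0.338  0.003]
scene m2 [ 0.441 -0.105  0.003]
scene m3 [ 0.638 -0.084  0.003]
scene m4 [ 0.653 -0.313  0.003]
side split [ 0.494 -0.26   0.003]
side det [ 0.619 -0.266  0.003]
side piezo [ 0.485 -0.142  0.003]
side mir [ 0.61  -0.14   0.003]
side solv [ 0.741 -0.236  0.003]
side jar [0.762 0.021 0.003]
side drvh [0.784 0.21  0.003]
side drvt [0.672 0.221 0.003]
side lab [0.345 0.167 0.003]
```

View pics/s1.png

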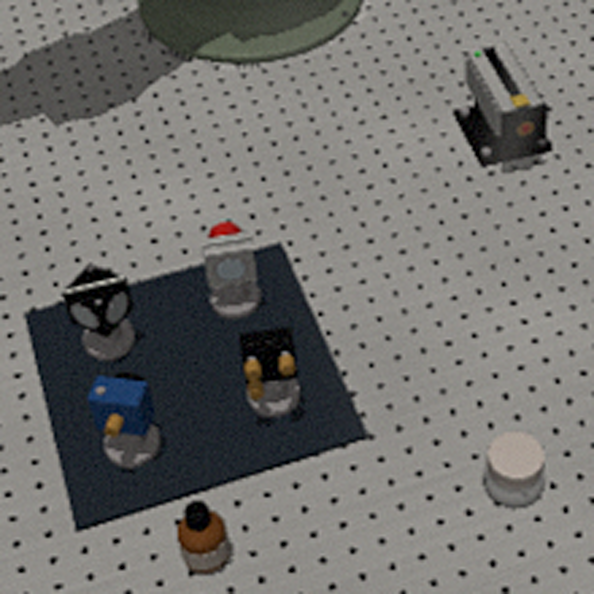

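View pics/d1.png

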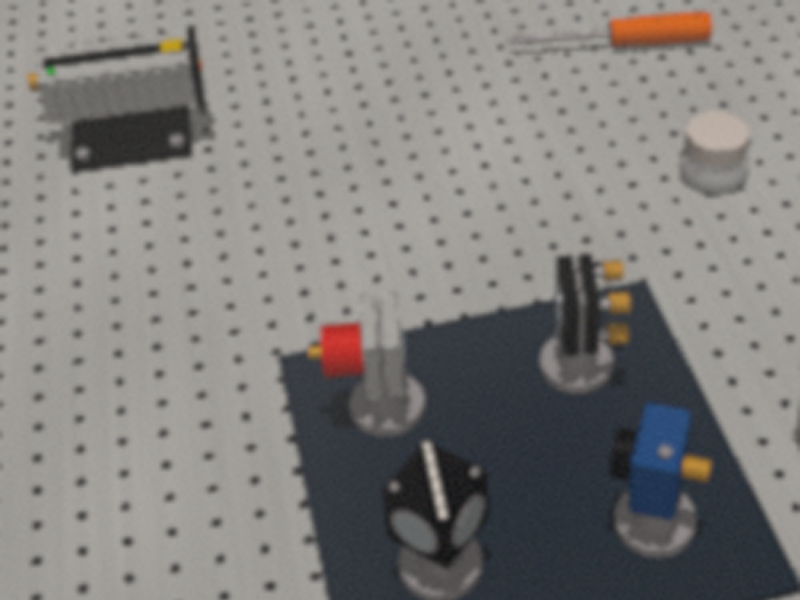

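```bash
for i in 1 2 3; do python3 -m creep '[[0.66,0.54,0,1],[0.66,0.54,0,1],[0.66,0.54,0,1],[0.66,0.54,0,1],[0.66,0.54,0,1]]' 85; done; python3 -m creep '[[0,0,0,0],[0,0,0,0],[0,0,0,0],[0,0,0,0],[0,0,0,0]]'; python3 - <<'E'
from h import *
f=grab("wrist","w1"); print(r.observe()["tcp_pos"],r.observe()["tool_rot"])
np.save("w1.npy",f,allow_pickle=True)
E
```

```text
time: 0.75
tcp_pos: [0.2886, -0.4963, 0.2533]
tool_rot: [3.142, 0.0, 0.692]
force: [1.1, -1.1, -0.3]
width: 0.085
gripper_force: 0.0
time: 1.25
tcp_pos: [0.4206, -0.3883, 0.2533]
tool_rot: [3.142, 0.0, 1.128]
force: [-0.1, -1.0, 0.7]
width: 0.085
gripper_force: 0.0
time: 1.75
tcp_pos: [0.5526, -0.2804, 0.2532]
tool_rot: [-3.141, 0.0, 1.564]
force: [0.8, -1.1, -0.5]
width: 0.0854
gripper_force: 0.0
time: 2.25
tcp_pos: [0.5512, -0.282, 0.2534]
tool_rot: [-3.142, 0.0, 1.559]
force: [-0.4, 0.5, -0.5]
width: 0.0848
gripper_force: 0.0
[ 0.5513017  -0.28184161  0.2534311 ] [3.14158869e+00 2.70042821e-04 1.55970183e+00]
```

View pics/w1.png

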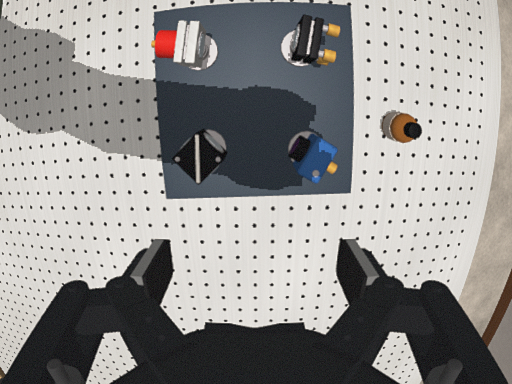

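```bash
python3 - <<'E'
import cv2
im=cv2.imread("pics/w1.png")
c=im[0:200,148:348]; cv2.imwrite("pics/w1z.png",cv2.resize(c,(600,600),interpolation=cv2.INTER_CUBIC))
E
```

```text
(no output)
```

View pics/w1z.png

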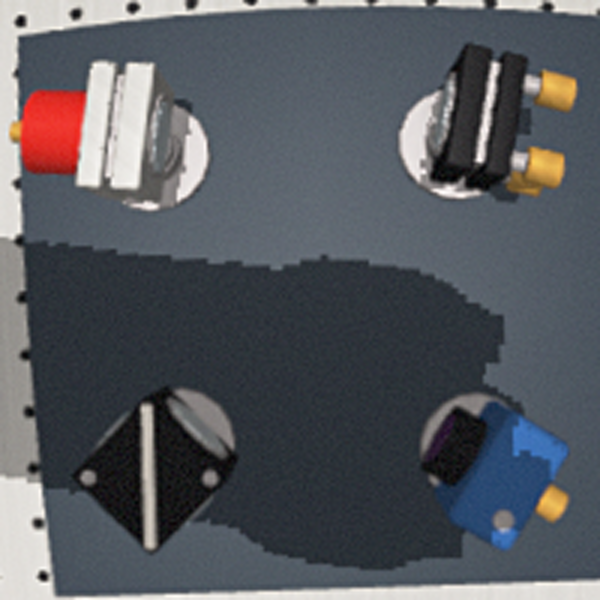

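```bash
python3 - <<'E'
from h import *
f=np.load("w1.npy",allow_pickle=True).item()
P=lambda u,v:plane(f,(u/3+148-.33,v/3-.33),0.079,True)
def rep(n,c,a,b):
    d=P(*b)-P(*a); print(n,P(*c).round(4),"edge deg",np.degrees(np.arctan2(d[1],d[0])).round(1),"len",np.linalg.norm(d).round(4))
rep("split line",(150,477),(151,549),(147,404)); rep("split scr",(150,477),(89,478),(211,478))
rep("piezo f",(116,125),(140,190),(155,63)); rep("piezo b",(116,125),(78,185),(92,62))
rep("mir b",(480,117),(495,188),(525,55)); rep("mir f",(480,117),(435,178),(465,45))
rep("det b",(509,483),(508,550),(568,452))
E
for i in 1 2 3 ; do python3 -m creep '[[-0.2,0.6,0,0],[-0.2,0.6,0,0],[-0.2,0.6,0,0],[-0.2,0.6,0,0],[-0.2,0.6,0,0]]'; done;python3 -m creep '[[0,0,0,0],[0,0,0,0],[0,0,0,0],[0,0,0,0],[0,0,0,0]]'; python3 - <<'E'
from h import *
f=grab("wrist","w2"); print(r.observe()["tcp_pos"],r.observe()["tool_rot"])
np.save("w2.npy",f,allow_pickle=True)
cv2.imwrite("pics/w2z.png",cv2.resize(f["img"][0:240,60:380,::-1],None,fx=2.5,fy=2.5,interpolation=cv2.INTER_CUBIC))
E
```

```text
split line [ 0.4934 -0.2641  0.079 ] edge deg 88.3 len 0.0506
split scr [ 0.4934 -0.2641  0.079 ] edge deg -1.5 len 0.0426
piezo f [ 0.4857 -0.1439  0.079 ] edge deg 83.0 len 0.0442
piezo b [ 0.4857 -0.1439  0.079 ] edge deg 83.3 len 0.0432
mir b [ 0.6052 -0.1436  0.079 ] edge deg 76.7 len 0.0485
mir f [ 0.6052 -0.1436  0.079 ] edge deg 77.0 len 0.0481
det b [ 0.6159 -0.2677  0.079 ] edge deg 60.2 len 0.0401
time: 2.8
tcp_pos: [0.5112, -0.1607, 0.2534]
tool_rot: [3.141, 0.0, 1.56]
force: [0.3, 0.7, 0.1]
width: 0.085
gripper_force: 0.0
time: 3.3
tcp_pos: [0.4712, -0.0407, 0.2535]
tool_rot: [3.141, 0.0, 1.56]
force: [1.0, 0.4, 0.9]
width: 0.0852
gripper_force: 0.0
time: 3.8
tcp_pos: [0.4313, 0.0794, 0.2535]
tool_rot: [3.141, 0.0, 1.56]
force: [-1.1, 0.1, 0.4]
width: 0.085
gripper_force: 0.0
time: 4.3
tcp_pos: [0.4319, 0.0781, 0.2533]
tool_rot: [-3.142, 0.0, 1.56]
force: [-0.4, -0.2, 0.2]
width: 0.0847
gripper_force: 0.0
[0.43182085 0.07826217 0.25325607] [-3.14152955e+00  2.39291523e-05  1.55988746e+00]
```

View pics/w2z.png

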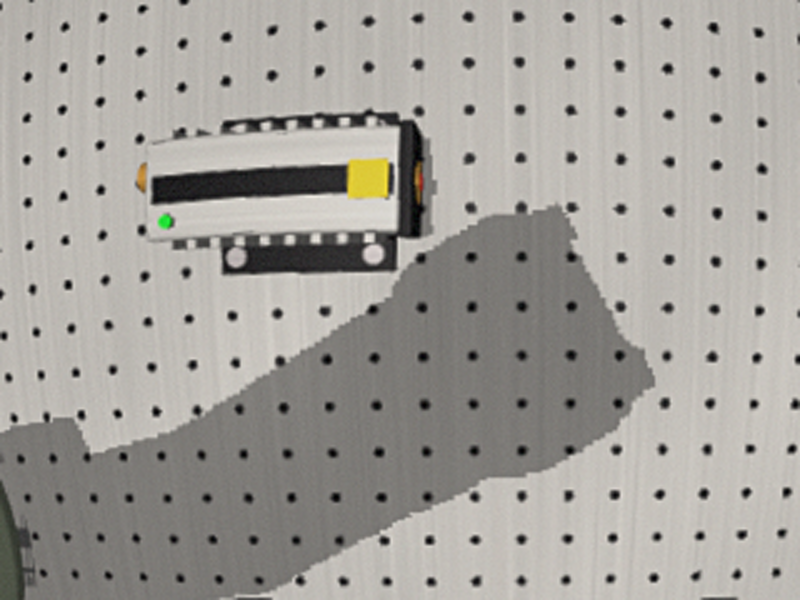

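```bash
python3 - <<'E'
from h import *
f=np.load("w2.npy",allow_pickle=True).item()
P=lambda u,v,z:plane(f,(u/2.5+60-.3,v/2.5-.3),z,True)
for n,a,b,z in (("stripe",(152,190),(389,178),.077),("head top edge",(148,143),(399,126),.077),("head bot edge",(148,241),(399,234),.077),("front",(415,237),(417,122),.077),("base bot",(223,273),(396,269),.008)):
    A,B=P(*a,z),P(*b,z);d=B-A; print(n,A.round(4),B.round(4),np.degrees(np.arctan2(d[1],d[0])).round(2),np.linalg.norm(d).round(4))
print("ap",P(419,181,.055))
E
```

```text
stripe [0.2932 0.188  0.077 ] [0.3947 0.1842 0.077 ] -2.18 0.1016
head top edge [0.2917 0.2087 0.077 ] [0.399  0.2052 0.077 ] -1.85 0.1073
head bot edge [0.2903 0.1664 0.077 ] [0.3982 0.1615 0.077 ] -2.62 0.108
front [0.4045 0.16   0.077 ] [0.4061 0.2066 0.077 ] 88.11 0.0466
base bot [0.2991 0.1489 0.008 ] [0.3884 0.1459 0.008 ] -1.88 0.0893
ap [0.40462457 0.18457698 0.055     ]
```

```bash
python3 - <<'E'
from h import *
f=np.load("w2.npy",allow_pickle=True).item()
s=grab("scene");d=grab("side"); w=(f,(419/2.5+59.7,181/2.5-.3),True)
o=[(s,(284.6,137.2),False),(d,(172.1,170.1),False)]
print(tri(o),tri(o+[w]),plane(s,o[0][1],.055),plane(d,o[1][1],.055), -f["R"].T@f["t"])
# hole pitch along x at row ~ 305 crop
for u in ((474,307),(521,307),(571,307),(621,307),(667,306)): print(plane(f,(u[0]/2.5+59.7,u[1]/2.5-.3),0,True).round(4))
E
```

```text
[0.40357463 0.1838223  0.05468829] [0.40393134 0.1841634  0.0546212 ] [0.40436332 0.18333437 0.055     ] [0.40341214 0.18394093 0.055     ] [0.4322757  0.15401891 0.37379946]
[0.4261 0.1256 0.    ]
[0.4496 0.1254 0.    ]
[0.4748 0.1253 0.    ]
[0.5004 0.1256 0.    ]
[0.5244 0.1265 0.    ]
```

```bash
for i in 1 2; do python3 -m creep '[[0.154,-0.856,-0.233,0.88],[0.154,-0.856,-0.233,0.88],[0.154,-0.856,-0.233,0.88],[0.154,-0.856,-0.233,0.88],[0.154,-0.856,-0.233,0.88]]' >/dev/null; done;python3 -m creep '[[0,0,0,0],[0,0,0,0],[0,0,0,0],[0,0,0,0],[0,0,0,0]]'; python3 - <<'E'
from h import *
f=grab("wrist","w3"); print(r.observe()["tcp_pos"],r.observe()["tool_rot"])
np.save("w3.npy",f,allow_pickle=True)
cv2.imwrite("pics/w3z.png",cv2.resize(f["img"][40:280,100:420,::-1],None,fx=2.5,fy=2.5,interpolation=cv2.INTER_CUBIC))
E
```

```text
time: 5.95
tcp_pos: [0.4935, -0.263, 0.1605]
tool_rot: [3.142, 0.0, 2.33]
force: [0.5, 0.4, -0.9]
width: 0.0855
gripper_force: 0.0
[ 0.49346061 -0.26319878  0.16040639] [-3.14155674e+00  4.65824345e-04  2.32947162e+00]
```

View pics/w3z.png

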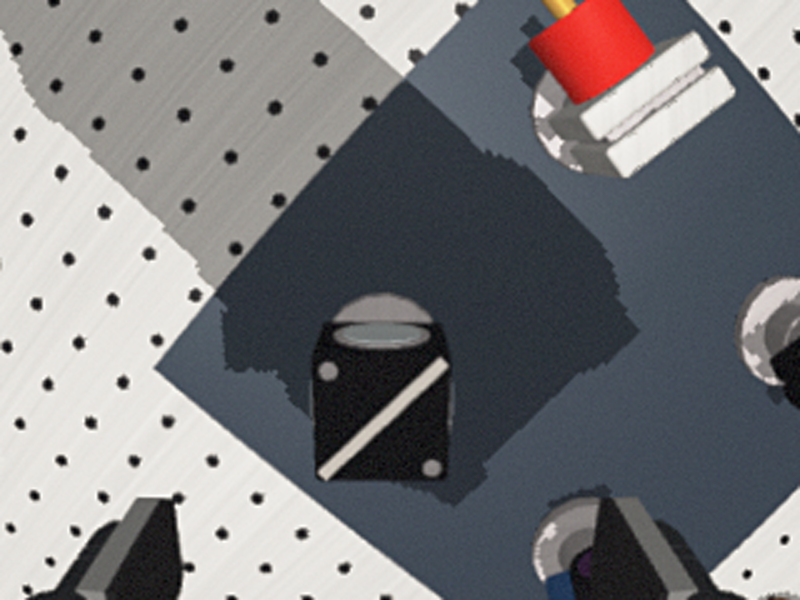

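```bash
python3 - <<'E'
from h import *
f=np.load("w3.npy",allow_pickle=True).item()
P=lambda u,v,z=.079:plane(f,(u/2.5+100-.3,v/2.5+40-.3),z,True)
print(P(380,419.5),P(383.5,419),P(381,417))
for a,b in (((323,475),(444,363)),((328,371),(432,468)),((315,480),(447,480))):
    d=P(*b)-P(*a);print(np.degrees(np.arctan2(d[1],d[0])),np.linalg.norm(d))
E
```

```text
[ 0.49286423 -0.2646303   0.079     ] [ 0.49349667 -0.2638188   0.079     ] [ 0.49254331 -0.26386516  0.079     ]
88.07620492219114 0.04974158081597872
-1.6515110487230653 0.042796490963237135
43.39982372642373 0.03970732532534853
```

```bash
python3 -m creep '[[-0.012,-0.027,-0.4,0],[0,0,-0.4,0],[0,0,-0.4,0],[0,0,-0.4,0],[0,0,-0.3,0]]' >/dev/null;python3 -m creep '[[0,0,-0.2,0],[0,0,-0.2,0],[0,0,-0.16,0],[0,0,0,0],[0,0,0,0]]'; for i in 1 2; do python3 -m creep '[[0,0,0,0],[0,0,0,0],[0,0,0,0],[0,0,0,0],[0,0,0,0]]' 30 40; done
```

```text
time: 7.0
tcp_pos: [0.493, -0.2648, 0.0619]
tool_rot: [3.142, 0.0, 2.329]
force: [-0.1, -0.2, 0.2]
width: 0.085
gripper_force: 0.0
time: 7.5
tcp_pos: [0.493, -0.2648, 0.062]
tool_rot: [3.142, 0.0, 2.329]
force: [-0.3, -0.0, 5.9]
width: 0.0395
gripper_force: 40.3
time: 8.0
tcp_pos: [0.493, -0.2648, 0.062]
tool_rot: [-3.142, 0.0, 2.329]
force: [-1.3, 0.6, 6.0]
width: 0.0395
gripper_force: 40.3
```

```bash
python3 -m creep '[[0,0,0.2,0],[0,0,0.4,0],[0,0,0.6,0],[0,0,0.8,0],[0,0,0.7,0]]' >/dev/null; for i in 1 2 3; do python3 -m creep '[[-0.023,0.743,0,-0.607],[-0.023,0.743,0,-0.607],[-0.023,0.743,0,-0.607],[-0.023,0.743,0,-0.607],[-0.023,0.743,0,-0.607]]' >/dev/null; done;python3 -m creep '[[0,0,-0.4,0],[0,0,-0.4,0],[0,0,-0.4,0],[0,0,0,0],[0,0,0,0]]'; python3 - <<'E'
from h import *
f=grab("wrist","w4"); np.save("w4.npy",f,allow_pickle=True); print(r.observe()["tool_rot"],r.observe()["tcp_pos"])
cv2.imwrite("pics/w4z.png",cv2.resize(f["img"][40:280,60:380,::-1],None,fx=2.5,fy=2.5,interpolation=cv2.INTER_CUBIC))
E
```

```text
time: 10.5
tcp_pos: [0.4791, 0.1812, 0.1227]
tool_rot: [3.141, -0.0, 1.534]
force: [-0.1, 0.0, -2.2]
width: 0.0396
gripper_force: 41.0
[ 3.14074286e+00 -5.43564731e-04  1.53403525e+00] [0.47933343 0.18122805 0.12285541]
```

View pics/w4z.png

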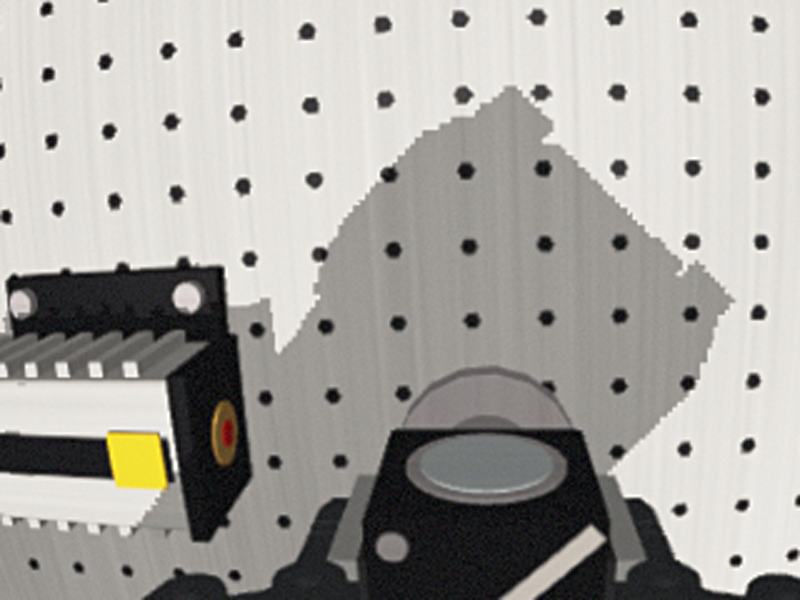

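```bash
python3 - <<'E'
from h import *
f=np.load("w4.npy",allow_pickle=True).item()
print(plane(f,(225/2.5+60-.3,433/2.5+40-.3),.055,True))
E
python3 -m creep '[[0,0,-0.4,0],[0,0,-0.4,0],[0,0,-0.4,0],[0,0,-0.2,0],[0,0,-0.08,0]]' >/dev/null; python3 -m creep '[[0,0,0,0],[0,0,0,0],[0,0,0,0],[0,0,0,0],[0,0,0,0]]';  python3 -m creep '[[0,0,-0.025,0],[0,0,0,0],[0,0,0,0],[0,0,0,0],[0,0,0,0]]' | sed -n '2p;4p'
```

```text
[0.40448397 0.1840222  0.055     ]
time: 11.55
tcp_pos: [0.4791, 0.1811, 0.0627]
tool_rot: [3.141, -0.0, 1.534]
force: [-0.3, 0.3, -2.9]
width: 0.0393
gripper_force: 41.1
tcp_pos: [0.479, 0.181, 0.0615]
force: [-0.0, 1.2, -3.3]
```

```bash
for i in 1 2; do python3 -m creep '[[0,0,-0.02,0],[0,0,0,0],[0,0,0,0],[0,0,0,0],[0,0,0,0]]' | sed -n '2p;4p'; done
```

```text
tcp_pos: [0.479, 0.181, 0.0607]
force: [0.4, -0.6, -2.2]
tcp_pos: [0.479, 0.1811, 0.0599]
force: [-0.7, 0.0, -2.9]
```

```bash
for i in 1 2 3; do python3 -m creep '[[0,0,-0.012,0],[0,0,0,0],[0,0,0,0],[0,0,0,0],[0,0,0,0]]' | sed -n '2p;4p'; done
```

```text
tcp_pos: [0.479, 0.181, 0.0594]
force: [0.1, -0.2, -2.5]
tcp_pos: [0.479, 0.181, 0.0589]
force: [-0.2, -0.7, -2.5]
tcp_pos: [0.479, 0.181, 0.0585]
force: [-0.4, 0.8, -2.8]
```

```bash
for i in 1 2 3 4; do python3 -m creep '[[0,0,-0.012,0],[0,0,0,0],[0,0,0,0],[0,0,0,0],[0,0,0,0]]' | sed -n '2p;4p'; done
```

```text
tcp_pos: [0.479, 0.181, 0.058]
force: [-0.0, 0.7, -2.5]
tcp_pos: [0.479, 0.181, 0.0575]
force: [-0.8, -0.1, -2.5]
tcp_pos: [0.479, 0.1811, 0.057]
force: [0.6, 0.3, -2.0]
tcp_pos: [0.4791, 0.1811, 0.057]
force: [-2.5, -1.2, 11.5]
```

```bash
python3 -m creep '[[0,0,0,0],[0,0,0,0],[0,0,0,0],[0,0,0,0],[0,0,0,0]]' 65 20 | sed -n '2,6p'; python3 -m creep '[[0,0,0.1,0],[0,0,0.3,0],[0,0,0.7,0],[0,0,1,0],[0,0,1,0]]' | sed -n '2p;4p';  python3 - <<'E'
from h import *
f=grab("wrist","w5"); np.save("w5.npy",f,allow_pickle=True); print(r.observe()["tool_rot"],r.observe()["tcp_pos"])
cv2.imwrite("pics/w5z.png",cv2.resize(f["img"][40:280,60:380,::-1],None,fx=2.5,fy=2.5,interpolation=cv2.INTER_CUBIC))
E
```

```text
tcp_pos: [0.479, 0.181, 0.0565]
tool_rot: [3.142, -0.0, 1.534]
force: [-1.0, 0.3, -0.3]
width: 0.0653
gripper_force: 0.0
tcp_pos: [0.4785, 0.1811, 0.1827]
force: [0.5, -1.2, -0.5]
[ 3.13548672e+00 -2.76643723e-03  1.53456163e+00] [0.4806338  0.18220373 0.18850839]
```

View pics/w5z.png

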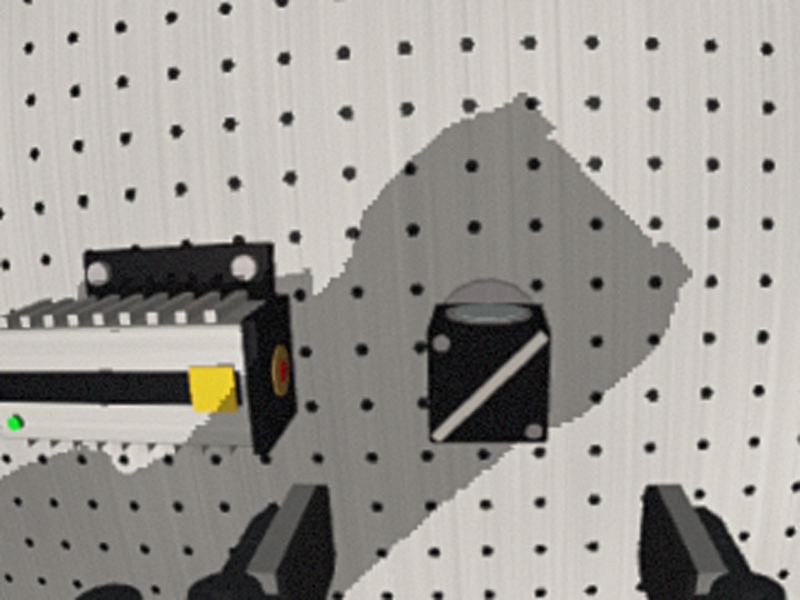

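```bash
for i in 1 2 3 4; do python3 -m creep '[[0.0075,-0.408,0,-0.948],[0.0075,-0.408,0,-0.948],[0.0075,-0.408,0,-0.948],[0.0075,-0.408,0,-0.948],[0.0075,-0.408,0,-0.948]]' 75 >/dev/null; done; python3 -m creep '[[0,0,0,0],[0,0,0,0],[0,0,0,0],[0,0,0,0],[0,0,0,0]]';  python3 - <<'E'
from h import *
f=np.load("w5.npy",allow_pickle=True).item()
P=lambda u,v,z=.077:plane(f,(u/2.5+60-.3,v/2.5+40-.3),z,True)
print("split",P(487.5,387),P(490.5,387.5), "ap",P(281,371,.055))
for a,b in (((436,437),(545,338)),((441,343),(534,431)),((430,441),(547,441))):
    d=P(*b)-P(*a);print(np.degrees(np.arctan2(d[1],d[0])),np.linalg.norm(d))
f=grab("wrist","w6"); np.save("w6.npy",f,allow_pickle=True); print(r.observe()["tool_rot"],r.observe()["tcp_pos"])
cv2.imwrite("pics/w6z.png",cv2.resize(f["img"][40:280,100:420,::-1],None,fx=2.5,fy=2.5,interpolation=cv2.INTER_CUBIC))
E
```

```text
time: 20.1
tcp_pos: [0.485, -0.1449, 0.1806]
tool_rot: [-3.141, 0.0, -0.119]
force: [0.8, -0.1, -0.3]
width: 0.0751
gripper_force: 0.0
split [0.47858213 0.18239512 0.077     ] [0.47953667 0.18219001 0.077     ] ap [0.40464585 0.18385028 0.055     ]
41.603234622243285 0.048478128106161554
-47.04796678351441 0.04220048646051147
-2.185660873933246 0.03854310642627064
[-3.14142290e+00 -1.83303529e-07 -1.19524106e-01] [ 0.485048   -0.14500481  0.18057636]
```

View pics/w6z.png

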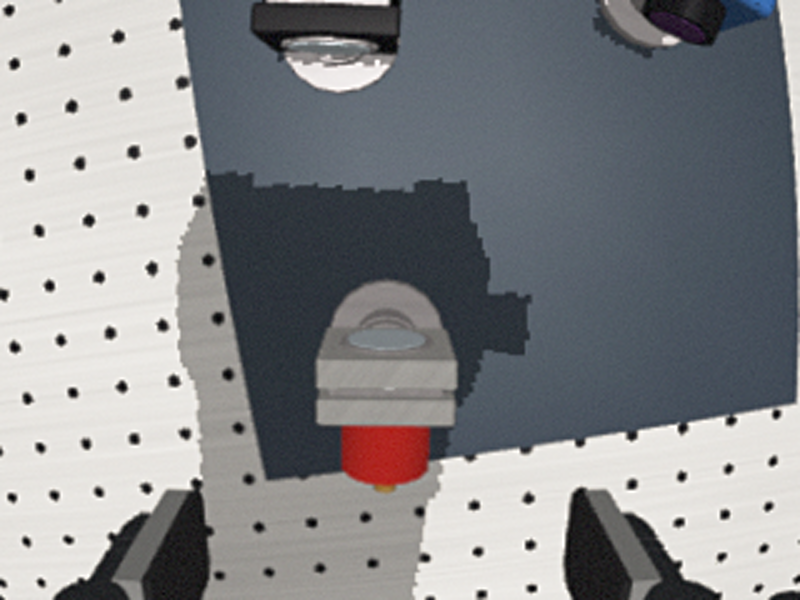

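```bash
python3 - <<'E'
from h import *
f=np.load("w6.npy",allow_pickle=True).item()
P=lambda u,v,z=.082:plane(f,(u/2.5+100-.3,v/2.5+40-.3),z,True)
print(P(386.5,392.5),"foot front",P(387,281,.012))
for a,b in (((317,425),(456,424)),((316,360),(457,360)),((386,424.5),(387,360))):
    d=P(*b)-P(*a);print(np.degrees(np.arctan2(d[1],d[0])),np.linalg.norm(d))
E
```

```text
[ 0.48593514 -0.14418736  0.082     ] foot front [ 0.50845514 -0.14708373  0.012     ]
-96.46237319450827 0.04403276496699233
-96.90810209804064 0.04341027978555642
-7.757229667769683 0.02119939832631379
```

```bash
python3 -m creep '[[0.025,0.02,-0.5,0],[0,0,-0.6,0],[0,0,-0.6,0],[0,0,-0.5,0],[0,0,-0.3,0]]' >/dev/null;python3 -m creep '[[0,0,-0.2,0],[0,0,-0.2,0],[0,0,-0.065,0],[0,0,0,0],[0,0,0,0]]'; for i in 1 2; do python3 -m creep '[[0,0,0,0],[0,0,0,0],[0,0,0,0],[0,0,0,0],[0,0,0,0]]' 30 40; done
```

```text
time: 21.15
tcp_pos: [0.4863, -0.1446, 0.0624]
tool_rot: [3.142, -0.001, -0.12]
force: [-0.3, -0.3, 0.4]
width: 0.0746
gripper_force: 0.0
time: 21.65
tcp_pos: [0.4862, -0.1446, 0.0624]
tool_rot: [3.142, -0.001, -0.12]
force: [-0.7, 0.4, 6.7]
width: 0.0439
gripper_force: 39.9
time: 22.15
tcp_pos: [0.4862, -0.1446, 0.0623]
tool_rot: [3.142, -0.001, -0.12]
force: [-1.4, -0.8, 6.7]
width: 0.0436
gripper_force: 39.9
```

```bash
python3 -m creep '[[0,0,0.3,0],[0,0,0.5,0],[0,0,0.7,0],[0,0,0.7,0],[0,0,0.6,0]]' |sed -n 2,4p; for i in 1 2 3 4 5 6 7 8; do python3 -m creep '[[0.058,0.2015,0,0.924],[0.058,0.2015,0,0.924],[0.058,0.2015,0,0.924],[0.058,0.2015,0,0.924],[0.058,0.2015,0,0.924]]' >/dev/null; done;python3 -m creep '[[0,0,-0.4,0],[0,0,-0.4,0],[0,0,-0.4,0],[0,0,0,0],[0,0,0,0]]'
```

```text
tcp_pos: [0.4859, -0.1446, 0.1761]
tool_rot: [3.142, -0.001, -0.12]
force: [-0.2, -0.4, -3.3]
time: 27.15
tcp_pos: [0.5785, 0.1777, 0.1255]
tool_rot: [-3.141, -0.001, 3.104]
force: [-0.1, -0.5, -2.1]
width: 0.0437
gripper_force: 41.6
```

```bash
python3 -m creep '[[0.01,0,-0.4,0],[0,0,-0.4,0],[0,0,-0.4,0],[0,0,-0.3,0],[0,0,-0.13,0]]' >/dev/null; python3 -m creep '[[0,0,-0.02,0],[0,0,0,0],[0,0,0,0],[0,0,0,0],[0,0,0,0]]'| sed -n '2,4p'; for i in 1 2 3; do python3 -m creep '[[0,0,-0.012,0],[0,0,0,0],[0,0,0,0],[0,0,0,0],[0,0,0,0]]' | sed -n '2p;4p'; done
```

```text
tcp_pos: [0.5794, 0.1778, 0.0603]
tool_rot: [3.142, 0.001, 3.105]
force: [-0.8, -0.2, -2.9]
tcp_pos: [0.5792, 0.1778, 0.0595]
force: [-0.3, 0.3, -2.9]
tcp_pos: [0.5792, 0.1779, 0.059]
force: [0.5, -1.0, -3.2]
tcp_pos: [0.5792, 0.1778, 0.0585]
force: [-0.5, -0.0, -2.5]
```

```bash
for i in 1 2 3; do python3 -m creep '[[0,0,-0.012,0],[0,0,0,0],[0,0,0,0],[0,0,0,0],[0,0,0,0]]' | sed -n '2p;4p'; done
```

```text
tcp_pos: [0.5792, 0.1779, 0.058]
force: [-1.0, 0.4, -2.1]
tcp_pos: [0.5792, 0.1779, 0.0575]
force: [-0.6, -0.1, -3.0]
tcp_pos: [0.5793, 0.1779, 0.0574]
force: [-3.0, -1.3, 5.3]
```

```bash
python3 -m creep '[[0,0,0,0],[0,0,0,0],[0,0,0,0],[0,0,0,0],[0,0,0,0]]' 65 20 | sed -n '2,6p'; python3 -m creep '[[0,0,0.1,0],[0,0,0.3,0],[0,0,0.7,0],[0,0,1,0],[0,0,0.97,0]]' | sed -n '2p;4p'; for i in 1 2 3 4 5 6 7 8; do python3 -m creep '[[0.016,-0.201,0,-0.955],[0.016,-0.201,0,-0.955],[0.016,-0.201,0,-0.955],[0.016,-0.201,0,-0.955],[0.016,-0.201,0,-0.955]]' 75 >/dev/null; done; python3 -m creep '[[0,0,0,0],[0,0,0,0],[0,0,0,0],[0,0,0,0],[0,0,0,0]]';  python3 - <<'E'
from h import *
f=grab("wrist","w7"); np.save("w7.npy",f,allow_pickle=True); print(r.observe()["tool_rot"],r.observe()["tcp_pos"])
cv2.imwrite("pics/w7z.png",cv2.resize(f["img"][40:280,100:420,::-1],None,fx=2.5,fy=2.5,interpolation=cv2.INTER_CUBIC))
E
```

```text
tcp_pos: [0.5792, 0.1779, 0.057]
tool_rot: [3.142, -0.0, 3.105]
force: [0.4, 0.4, 0.0]
width: 0.0648
gripper_force: 0.0
tcp_pos: [0.5789, 0.178, 0.1821]
force: [0.1, -0.4, 1.2]
time: 36.65
tcp_pos: [0.6048, -0.1435, 0.1799]
tool_rot: [-3.141, 0.0, -0.228]
force: [-0.3, 0.1, 0.1]
width: 0.0751
gripper_force: 0.0
[-3.14143658e+00 -3.00657849e-06 -2.27862973e-01] [ 0.60483244 -0.14354956  0.17989995]
```

View pics/w7z.png

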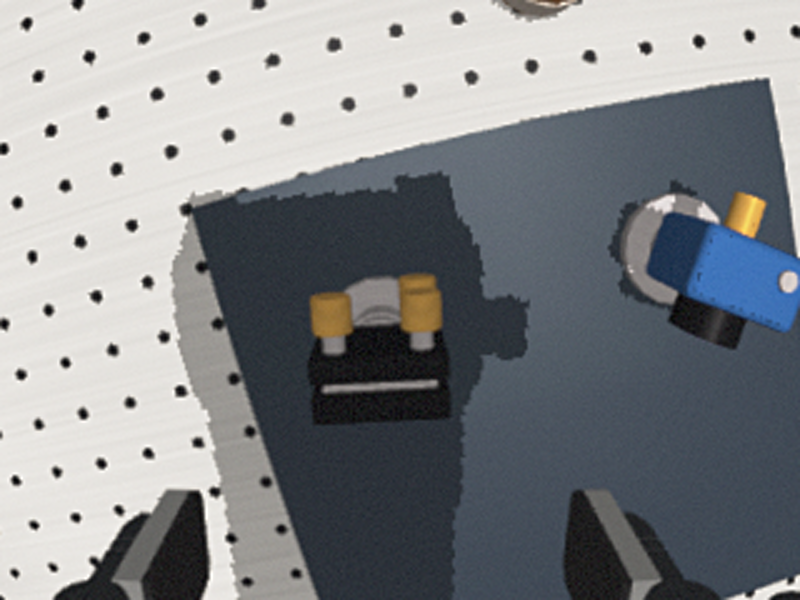

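```bash
python3 - <<'E'
from h import *
f=np.load("w7.npy",allow_pickle=True).item()
P=lambda u,v,z=.082:plane(f,(u/2.5+100-.3,v/2.5+40-.3),z,True)
print(P(380,387.5),"footback",P(381,278,.012))
for a,b in (((313,424),(450,417)),((322,391),(438,383)),((310,362),(447,352))):
    d=P(*b)-P(*a);print(np.degrees(np.arctan2(d[1],d[0])),np.linalg.norm(d))
hsv=cv2.cvtColor(f["img"],cv2.COLOR_RGB2HSV)
for V in (130,150,170):
    m=((abs(hsv[...,0].astype(int)-108)<12)&(hsv[...,1]>140)&(hsv[...,2]>V)).astype(np.uint8)
    m[:90]=0; m[200:]=0; m[:,:340]=0
    cs,_=cv2.findContours(m,0,2); c=max(cs,key=cv2.contourArea).reshape(-1,2)
    W=np.array([plane(f,p,.082,True)[:2] for p in c],np.float32)*1000
    print(V,cv2.contourArea(c),cv2.minAreaRect(cv2.convexHull(W)))
print(hsv[140:150:3,395:425:5].tolist())
E
```

```text
[ 0.60795279 -0.14135376  0.082     ] footback [ 0.62956976 -0.14620091  0.012     ]
-99.96537663895197 0.043246552256285126
-98.95686932658799 0.036073656027072735
-98.78718008643142 0.042124501772051265
130 1238.5 ((616.2376098632812, -266.4360656738281), (42.306209564208984, 24.47454833984375), 60.330078125)
150 1158.0 ((616.3594360351562, -266.5089416503906), (41.56511306762695, 23.778867721557617), 60.575653076171875)
170 1011.5 ((616.3057861328125, -266.87554931640625), (39.832115173339844, 22.306842803955078), 60.59202194213867)
[[[107, 169, 186], [107, 173, 183], [107, 173, 181], [107, 168, 168], [107, 56, 82], [21, 8, 229]], [[107, 173, 183], [107, 173, 186], [107, 167, 186], [107, 171, 185], [107, 169, 172], [115, 19, 161]], [[107, 168, 187], [107, 168, 185], [108, 163, 186], [107, 170, 182], [107, 170, 184], [106, 171, 176]], [[107, 173, 186], [107, 163, 189], [107, 169, 187], [107, 169, 186], [11, 24, 219], [107, 174, 182]]]
```

```bash
python3 -m creep '[[0.067,0.038,-0.5,0.75],[0,0,-0.6,0],[0,0,-0.6,0],[0,0,-0.5,0],[0,0,-0.3,0]]' >/dev/null;python3 -m creep '[[0,0,-0.2,0],[0,0,-0.2,0],[0,0,-0.05,0],[0,0,0,0],[0,0,0,0]]'; for i in 1 2; do python3 -m creep '[[0,0,0,0],[0,0,0,0],[0,0,0,0],[0,0,0,0],[0,0,0,0]]' 30 40; done; python3 - <<'E'
from h import *
grab("side","side2");grab("scene","scene2")
E
```

```text
time: 37.7
tcp_pos: [0.6078, -0.1423, 0.0624]
tool_rot: [-3.142, -0.001, -0.163]
force: [0.3, 0.3, 0.1]
width: 0.0753
gripper_force: 0.0
time: 38.2
tcp_pos: [0.6077, -0.1423, 0.0623]
tool_rot: [-3.142, -0.001, -0.163]
force: [-1.9, 0.3, 6.1]
width: 0.0435
gripper_force: 40.5
time: 38.7
tcp_pos: [0.6077, -0.1423, 0.0623]
tool_rot: [-3.142, -0.001, -0.163]
force: [-1.7, 0.1, 5.6]
width: 0.0438
gripper_force: 40.5
```

```bash
python3 -m creep '[[0,0,0.3,0],[0,0,0.5,0],[0,0,0.7,0],[0,0,0.7,0],[0,0,0.75,0]]' |sed -n 2,4p; for i in 1 2 3 4 5 6; do python3 -m creep '[[-0.104,0.353,0,0.648],[-0.104,0.353,0,0.648],[-0.104,0.353,0,0.648],[-0.104,0.353,0,0.648],[-0.104,0.353,0,0.648]]' >/dev/null; done;python3 -m creep '[[0,0,-0.4,0],[0,0,-0.4,0],[0,0,-0.4,0],[0,0,0,0],[0,0,0,0]]'
```

```text
tcp_pos: [0.6071, -0.1422, 0.1814]
tool_rot: [-3.142, 0.0, -0.163]
force: [-0.0, 0.2, -2.2]
time: 42.8
tcp_pos: [0.4826, 0.2818, 0.1321]
tool_rot: [-3.141, 0.0, 1.535]
force: [-0.5, -0.1, -2.2]
width: 0.0434
gripper_force: 41.4
```

```bash
python3 -m creep '[[0,0,-0.45,0],[0,0,-0.45,0],[0,0,-0.45,0],[0,0,-0.3,0],[0,0,-0.13,0]]' >/dev/null; python3 -m creep '[[0,0,-0.03,0],[0,0,0,0],[0,0,0,0],[0,0,0,0],[0,0,0,0]]'| sed -n '2,4p'; for i in 1 2 3; do python3 -m creep '[[0,0,-0.012,0],[0,0,0,0],[0,0,0,0],[0,0,0,0],[0,0,0,0]]' | sed -n '2p;4p'; done
```

```text
tcp_pos: [0.4829, 0.2814, 0.0598]
tool_rot: [3.141, -0.0, 1.533]
force: [-0.5, -0.6, -2.7]
tcp_pos: [0.4827, 0.2813, 0.059]
force: [-0.4, -0.4, -3.0]
tcp_pos: [0.4827, 0.2814, 0.0585]
force: [0.3, 0.3, -3.1]
tcp_pos: [0.4827, 0.2813, 0.058]
force: [-0.1, 0.2, -2.3]
```

```bash
for i in 1 2; do python3 -m creep '[[0,0.005,-0.012,0],[0,0,0,0],[0,0,0,0],[0,0,0,0],[0,0,0,0]]' | sed -n '2p;4p'; done
```

```text
tcp_pos: [0.4827, 0.2816, 0.0575]
force: [0.7, -0.0, -2.4]
tcp_pos: [0.4827, 0.2817, 0.0573]
force: [-2.7, -2.5, 5.2]
```

```bash
python3 -m creep '[[0,0,0,0],[0,0,0,0],[0,0,0,0],[0,0,0,0],[0,0,0,0]]' 65 20 | sed -n '2,6p'; python3 -m creep '[[0,0,0.1,0],[0,0,0.3,0],[0,0,0.7,0],[0,0,1,0],[0,0,0.97,0]]' | sed -n '2p;4p'; for i in 1 2 3 4 5 6; do python3 -m creep '[[0.1113,-0.457,0,0.417],[0.1113,-0.457,0,0.417],[0.1113,-0.457,0,0.417],[0.1113,-0.457,0,0.417],[0.1113,-0.457,0,0.417]]' 75 >/dev/null; done; python3 -m creep '[[0,0,0,0],[0,0,0,0],[0,0,0,0],[0,0,0,0],[0,0,0,0]]';  python3 - <<'E'
from h import *
f=grab("wrist","w8"); np.save("w8.npy",f,allow_pickle=True); print(r.observe()["tool_rot"],r.observe()["tcp_pos"])
hsv=cv2.cvtColor(f["img"],cv2.COLOR_RGB2HSV)
for V in (70,110,130,150,170):
    m=((abs(hsv[...,0].astype(int)-108)<12)&(hsv[...,1]>140)&(hsv[...,2]>V)).astype(np.uint8)
    cs,_=cv2.findContours(m,0,2); c=max(cs,key=cv2.contourArea).reshape(-1,2)
    W=np.array([plane(f,p,.082,True)[:2] for p in c],np.float32)*1000
    print(V,cv2.contourArea(c),c.mean(0),cv2.minAreaRect(cv2.convexHull(W)))
E
```

```text
tcp_pos: [0.4827, 0.2818, 0.057]
tool_rot: [-3.142, -0.0, 1.533]
force: [-0.6, 0.1, 0.3]
width: 0.0649
gripper_force: 0.0
tcp_pos: [0.4824, 0.2818, 0.1821]
force: [1.0, -0.3, 0.4]
time: 50.8
tcp_pos: [0.6163, -0.2661, 0.1801]
tool_rot: [-3.142, 0.0, 2.626]
force: [-0.9, -0.2, 0.4]
width: 0.075
gripper_force: 0.0
[-3.14151522e+00  1.34883851e-04  2.62541360e+00] [ 0.61630651 -0.26622669  0.18007139]
70 1849.0 [247.39473684 190.10526316] ((611.3064575195312, -265.0117492675781), (43.023277282714844, 33.43132781982422), 60.32204055786133)
110 1415.0 [247.08196721 205.2295082 ] ((615.0487060546875, -267.1712646484375), (41.310935974121094, 23.09482192993164), 60.32225799560547)Traceback (most recent call last):
  File "<stdin>", line 6, in <module>
ValueError: max() iterable argument is empty
```

```bash
python3 -m creep '[[-0.015,-0.018,-0.5,0],[0,0,-0.6,0],[0,0,-0.6,0],[0,0,-0.5,0],[0,0,-0.3,0]]' >/dev/null;python3 -m creep '[[0,0,-0.2,0],[0,0,-0.2,0],[0,0,-0.05,0],[0,0,0,0],[0,0,0,0]]'; for i in 1 2; do python3 -m creep '[[0,0,0,0],[0,0,0,0],[0,0,0,0],[0,0,0,0],[0,0,0,0]]' 30 40|sed -n 2,6p; done; python3 -m creep '[[0,0,0.3,0],[0,0,0.5,0],[0,0,0.7,0],[0,0,0.7,0],[0,0,0.75,0]]' |sed -n 2,6p
```

```text
time: 51.85
tcp_pos: [0.6159, -0.2675, 0.0625]
tool_rot: [3.142, 0.001, 2.625]
force: [0.2, 0.3, -0.0]
width: 0.0751
gripper_force: 0.0
tcp_pos: [0.6158, -0.2674, 0.0623]
tool_rot: [3.142, 0.001, 2.625]
force: [-0.6, 0.1, 6.4]
width: 0.0437
gripper_force: 40.8
tcp_pos: [0.6158, -0.2674, 0.0623]
tool_rot: [3.142, 0.0, 2.625]
force: [-2.2, -0.2, 5.8]
width: 0.0434
gripper_force: 40.8
tcp_pos: [0.6156, -0.2672, 0.1825]
tool_rot: [3.141, 0.001, 2.625]
force: [0.6, 0.3, -1.9]
width: 0.0436
gripper_force: 41.2
```

```bash
for i in 1 2 3 4 5; do python3 -m creep '[[-0.1404,0.349,0,-0.5],[-0.1404,0.349,0,-0.5],[-0.1404,0.349,0,-0.5],[-0.1404,0.349,0,-0.5],[-0.1404,0.349,0,-0.5]]' >/dev/null; done;python3 -m creep '[[0,0,-0.4,0],[0,0,-0.4,0],[0,0,-0.4,0],[0,0,0,0],[0,0,0,0]]'
```

```text
time: 56.35
tcp_pos: [0.4755, 0.0819, 0.133]
tool_rot: [3.141, -0.0, 1.534]
force: [-0.7, -0.1, -2.5]
width: 0.0439
gripper_force: 41.3
```

```bash
python3 -m creep '[[0,0,-0.45,0],[0,0,-0.45,0],[0,0,-0.45,0],[0,0,-0.3,0],[0,0,-0.13,0]]' >/dev/null; python3 -m creep '[[0,0,-0.03,0],[0,0,0,0],[0,0,0,0],[0,0,0,0],[0,0,0,0]]'| sed -n '2,4p'; for i in 1 2 ; do python3 -m creep '[[0,0,-0.012,0],[0,0,0,0],[0,0,0,0],[0,0,0,0],[0,0,0,0]]' | sed -n '2p;4p'; done
```

```text
tcp_pos: [0.4754, 0.0816, 0.0598]
tool_rot: [3.141, -0.0, 1.534]
force: [0.5, 0.3, -2.8]
tcp_pos: [0.4752, 0.0816, 0.059]
force: [0.0, 0.4, -2.8]
tcp_pos: [0.4753, 0.0816, 0.0585]
force: [0.1, -0.3, -1.4]
```

```bash
for i in 1 2 3; do python3 -m creep '[[0,0.002,-0.012,0],[0,0,0,0],[0,0,0,0],[0,0,0,0],[0,0,0,0]]' | sed -n '2p;4p'; done
```

```text
tcp_pos: [0.4753, 0.0817, 0.058]
force: [0.4, -0.1, -1.9]
tcp_pos: [0.4752, 0.0818, 0.0575]
force: [0.5, 0.6, -1.4]
tcp_pos: [0.4753, 0.0819, 0.0572]
force: [-2.1, 0.6, 5.9]
```

```bash
python3 -m creep '[[0,0,0,0],[0,0,0,0],[0,0,0,0],[0,0,0,0],[0,0,0,0]]' 65 20 | sed -n '2,6p'; python3 -m creep '[[0,0,0.1,0],[0,0,0.3,0],[0,0,0.7,0],[0,0,1,0],[0,0,1,0]]' | sed -n '2p;4p'; python3 -m creep '[[0.1,-0.4,0.4,0],[0.1,-0.4,0.4,0],[0.1,-0.4,0.4,0],[0.1,0,0.4,0],[0.1,0,0.4,0]]'>/dev/null;  python3 -m creep '[[0,0,0,0],[0,0,0,0],[0,0,0,0],[0,0,0,0],[0,0,0,0]]' |sed -n 1,3p;  python3 - <<'E'
from h import *
f=grab("wrist","w9"); np.save("w9.npy",f,allow_pickle=True)
cv2.imwrite("pics/w9z.png",cv2.resize(f["img"][0:240,110:430,::-1],None,fx=2.5,fy=2.5,interpolation=cv2.INTER_CUBIC))
E
```

```text
tcp_pos: [0.4752, 0.0819, 0.057]
tool_rot: [-3.142, -0.0, 1.534]
force: [-0.0, 1.3, 0.7]
width: 0.0649
gripper_force: 0.0
tcp_pos: [0.4747, 0.0819, 0.1832]
force: [0.3, -0.2, 0.3]
time: 61.85
tcp_pos: [0.495, 0.0339, 0.2607]
tool_rot: [-3.141, 0.0, 1.534]
```

View pics/w9z.png

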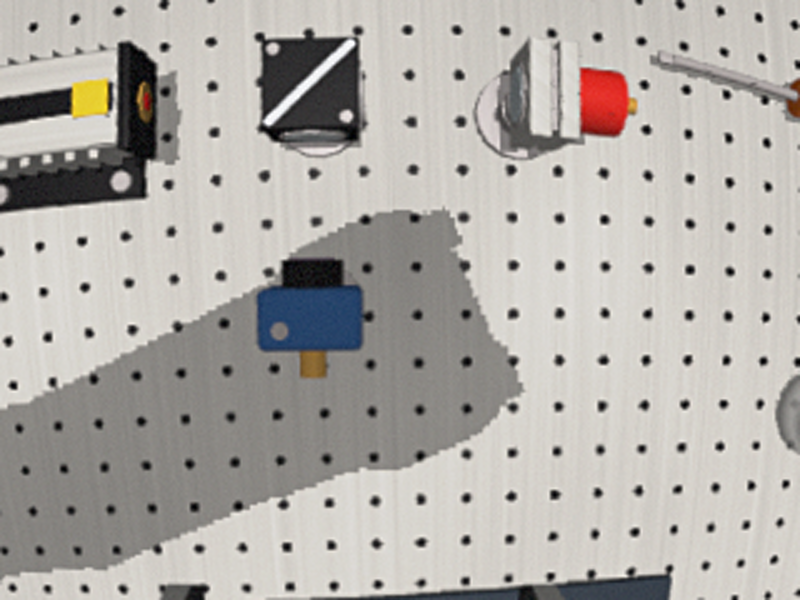

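```bash
python3 -m creep '[[0,0.7,0,0],[0,0.8,0,0],[0,0.8,0,0],[0,0.8,0,0],[0,0.4,0,0]]' >/dev/null;  python3 -m creep '[[0,0,0,0],[0,0,0,0],[0,0,0,0],[0,0,0,0],[0,0,0,0]]' |sed -n 1,3p; python3 - <<'E'
from h import *
f=np.load("w9.npy",allow_pickle=True).item()
P=lambda u,v,z=.077:plane(f,(u/2.5+110-.3,v/2.5-.3),z,True)
print("ap",P(147,102,.055),"sp",P(309,82),"pz",P(554,88),"det",P(310,318))
for a,b in (((530,137),(528,38)),((580,138),(578,40)),((258,351),(362,350)),((266,124),(352,42))):
    d=P(*b)-P(*a);print(np.degrees(np.arctan2(d[1],d[0])).round(1),np.linalg.norm(d).round(4))
f=grab("wrist","w10"); g=f["img"].max(2)
print("expect",proj(f,(.4827,.2819,.077),True))
m=(g<70).astype(np.uint8); m[230:]=0
cs,_=cv2.findContours(m,0,2)
for c in cs:
    if cv2.contourArea(c)>150:
        W=np.array([plane(f,p,.077,True)[:2] for p in c.reshape(-1,2)],np.float32)*1000
        print(cv2.boundingRect(c),cv2.minAreaRect(cv2.convexHull(W)))
hsv=cv2.cvtColor(f["img"],cv2.COLOR_RGB2HSV)
m=((abs(hsv[...,0].astype(int)-18)<8)&(hsv[...,1]>120)&(hsv[...,2]>80)).astype(np.uint8)
cs,_=cv2.findContours(m,0,2)
for c in cs:
    if cv2.contourArea(c)>20: print("brass",cv2.boundingRect(c))
E
```

```text
time: 62.9
tcp_pos: [0.4954, 0.1732, 0.2611]
tool_rot: [3.141, 0.0, 1.533]
ap [0.4056244  0.18397221 0.055     ] sp [0.479142   0.18094742 0.077     ] pz [0.57907961 0.17790913 0.077     ] det [0.47545673 0.08297293 0.077     ]
88.3 0.0433
88.2 0.0434
-2.1 0.043
42.8 0.0489
expect [237.58421011  68.6153799 ]
(228, 218, 25, 12) ((476.8134460449219, 115.12577819824219), (13.506771087646484, 27.018287658691406), 87.98700714111328)
(83, 162, 64, 11) ((335.34771728515625, 187.18795776367188), (10.79702091217041, 83.82563781738281), 87.74555969238281)
(218, 142, 43, 41) ((479.6706237792969, 184.85714721679688), (43.041160583496094, 44.07695770263672), 87.69267272949219)
(111, 123, 69, 64) ((376.1730651855469, 197.52438354492188), (69.2796630859375, 78.95980834960938), 88.09309387207031)
(213, 58, 46, 25) ((480.5715026855469, 280.7721862792969), (23.842355728149414, 45.36078643798828), 88.3614273071289)
brass (378, 362, 16, 11)
brass (0, 349, 12, 21)
brass (425, 130, 48, 24)
brass (219, 43, 12, 11)
brass (246, 42, 12, 15)
```

```bash
python3 -c "
from cell import job_done; print(job_done())"
```

```text
the job is handed in; nothing more can be done
None
```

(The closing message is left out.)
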